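Lock the drawer shut with its R-clip

TASK

Please lock this drawer for the move: gently push the half-open drawer fully home, without slamming it, then take the R-clip from its wooden stand and push its straight leg down through the cross-hole of the steel shaft until the bent leg has ridden over the shaft and the clip is fully home, then let go of it. The shaft lolls to one side or the other so that the hole leans: find its mouth by feel and turn it upright with the leg before pressing, never forcing anything, and leave the other things on the counter where they are.

Things in the scene. Friction and masses are not known exactly. Their poses are not given: they have to be found in the camera images.
- unit: low wooden drawer unit fixed to the counter, 200 mm deep, 240 mm wide, 90 mm tall. Origin on the counter under the middle of its front edge; x points into the unit (the drawer closes towards +x), z up.
- drawer (a joint): how far the drawer is open, m: 0 fully home against a hard stop, at most 0.14. The drawer weighs about 0.6 kg and drags with about 2 N plus 4 N per m/s; it stays where it is left.
- panel_face (a point): middle of the outer face of the drawer's front panel, 33 mm above the counter, axes as the unit's. The panel is 236 mm wide, 6 to 60 mm above the counter; its face lies 16 mm before the unit's front edge when shut. A round knob, 20 mm across, 28 mm above the counter, stands 20 mm out of it at y = 0. Beside it the panel is bare: closed fingers can push it, say 70 mm to either side.
- hasp (a point): middle of the eye of a steel hasp frame on the panel, 31 mm wide, up to 90 mm above the counter, 75 mm above the counter here, in the outer 4 mm of the panel. It passes over the shaft as the drawer shuts; the cross-hole then lies 15 mm before it.
- shaft_end (a point): middle of the free end of a level steel shaft, 22 mm in diameter, that sticks out of the unit's front along its -x at y = 0: 48 mm before the unit's front edge, 75 mm above the counter. Axes as the unit's.
- shaft_hole (a point): on the shaft's axis amid its cross-hole, 31 mm before the unit's front edge, 75 mm above the counter; axes the unit's. Hole: 7 mm square, through. The shaft turns easily about its axis and lolls by its weight to a stop 0.37 to 0.67 rad off upright, either way (side and angle not measured): upper mouth 4 to 7 mm aside in y. A leg in it, moved back over the axis, turns it upright; pressing first jams.
- clip: steel R-clip with a grey plastic grip, about 60 g, upright in the stand's slot. Origin at the tip of its straight leg, which runs up z: 5 mm round bar, flat end bevelled to 3 mm, 37 mm long below the grip. The bent leg is on the +y side; either way round will do, with the clip's y across the shaft. The grip's underside meets the shaft's top when the tip is 26 mm below the shaft's axis: fully home.
- clip_grip (a point): middle of the clip's grip block, which is centred on the straight leg's line: 14 mm in the clip's x, 28 mm in y, 26 mm in z; 50 mm above the leg's tip. Over it a 4 mm wire eye reaches 74 mm above the tip.
- clip_seat (a point): point on the line of the clip's straight leg, 26 mm above its tip and 11 mm below the grip: it comes to the middle of the cross-hole (shaft_hole) when the clip is fully home, with the bent leg over the shaft. Once let go, the clip may loll to one side together with the shaft.
- clip_waist (a point): waist of the sprung bent leg (4 mm wire, in the clip's y-z plane), 15 mm above the straight leg's tip and 8 mm clear of that leg's line; the end below flares out, the belly above is 11 mm clear. Going down over the shaft it is spread by 3 mm, which takes about 4 to 11 N of push; it is past the shaft's middle when the leg's tip is over 15 mm below the axis.
- stand: fixed oak stand, 50 mm in x, 80 mm in y, 45 mm tall, origin under its centre. A slot in its top, 8 mm in x by 36 mm in y, takes the clip's legs; the grip rests on the rims with its underside 45 mm above the counter (leg tip 8 mm above the counter).
- mug: white ceramic mug, 82 mm across, 92 mm tall, handle at its +y side, loose; a bystander, to be left alone. Origin under its centre
- tin: round flat aluminium tin, 71 mm across, 34 mm tall, loose; a bystander, to be left alone. Origin under its centre
- nozzle: black plastic hair dryer nozzle standing on its round end, 48 mm across, flat slot end up, 64 mm by 20 mm, 55 mm tall in all, loose; a bystander, to be left alone. Origin under its centre
- comb: black comb lying flat on the drawer unit, 170 mm along its y, 32 mm wide, 5 mm thick, loose; a bystander, to be left alone. Origin under its centre
- plug_case: blue silicone ear plug case, 45 x 75 x 24 mm tall, loose; a bystander, to be left alone. Origin under its centre
- lotion: white plastic lotion bottle, 48 mm across, 120 mm tall, loose; a bystander, to be left alone. Origin under its centre
There are look-alikes about, which are no part of the job. Of the things shaped like the clip, the steel one is meant.

How it is judged:
By the outcome, as a careful person would: the job done as asked, in the order asked, and still so for the second after the job is handed in, with the robot touching nothing.
It also fails if it takes over 70 s, if anything falls off the work surface, if the arm or the gripper's body presses on something with over 40 N, if the wrist force passes 120 N, or if a joint passes its speed limit or range.

ROBOT

A 6-joint arm with a two-finger parallel gripper is mounted at the origin on the work surface. World frame = base frame: x ahead of the robot, y to its left, z up, the work surface at z = 0. Lengths are in m, angles in rad, forces in N, time in s.
With the tool pointing down it reaches from about 0.275 to 1 m from the base axis. Payload 8.4 kg.
Tool frame: the origin (TCP) lies on the front face of the gripper's body, between the roots of the fingers; the fingertips stand 73 mm ahead of it and the grasp point (between the pads) lies 54 mm ahead of it; z points along the fingers, y is the direction in which the jaws open and shut (so a half turn about z gives the same grasp; the last joint's range is limited). The gripper opens to 85 mm and grips with 20 to 120 N. Pads are 22 mm wide; open, the fingers measure 114 mm over their backs; the gripper's body (76 mm by 85 mm) begins 54 mm behind the grasp point. The pads swing forward as they close: fully open they stand 13 mm farther back than shut.
Start: joints at [1.227, 0.353, 1.633, -0, 1.155, -0.002], TCP at [0.209, 0.589, 0.304] pointing down, gripper open.
Joint ranges: [-2.63, 2.63], [-0.92, 2.1], [0.06, 2.66], [-1.3, 4.44], [0, 2.69], [-3.02, 3.02]. Speed limits (rad/s): [2.22, 2.22, 2.79, 3.14, 3.14, 3.14].

INTERFACE

Orientations are given as a unit quaternion [w, x, y, z].
In Python, from plant import env, cams gives the robot as it stands.
- The arm moves only by the tool drive_tool, never from a script. Its argument "targets" is a list of rows, each a list of 7 numbers: the shift along the world's x, y, z in mm, then the turn, a rotation vector about the world's x, y, z in degrees, then the opening, from 0 (shut) to 1 (fully open). A call has 1 to 10 rows; each row shifts and turns the commanded pose from where the row before left it; what a row does not reach is not made up. A row lasts 1/10 s, in which the tool goes at most 50 mm and 8.59 degrees, less where a joint would pass 70% of its speed; a pose out of reach is approached as far as the arm can. A call with a gripper value outside its range is refused whole. The fingers move at their own pace and stop on an object; the grip force is fixed at half the most. Time passes only in rows, so rows that do not move let the fingers close. It gives the time, the measured TCP pose, the force and the opening at its end, in the units of the state.
- env.observe(): the state, without advancing time (a new reading comes with each control period).
- cams.snapshot(name): name is "scene" or "top"; returns the picture (384x512x3 uint8, red, green, blue); there is no depth.
- cams.camera_params(name): a dict with "K" (3x3 intrinsics, pixels), "R" (3x3) and "t" (3): a world point X has camera coordinates R X + t. Camera axes: x right, y down, z forward; pixel columns grow to the right and rows downward; lengths in m; the calibration is good to about 2 mm. A picture is of the moment at which its call begins. camera_params takes no time and is no camera call.
- env.finish_job(): hands the job in, once; it reports no verdict.
The state is a dict: "time_s": time; "qpos": joint angles; "qd": joint speeds; "joint_efforts": joint torques, N m; "tcp_pos": TCP position; "tool_rot": TCP orientation; "wrist_force": force on the tool from outside, world axes, zero at the start; "moment": the same for the moment, N m; "finger_gap": finger opening in m.
Only numpy, scipy, OpenCV 4.12 (cv2) and the standard library are available. Lean on these libraries where they do the work, as an engineer would, in place of code of your own. Each camera call takes 0.05 s, during which the arm holds its last target. There are 200 camera calls.

## Working session

There is one attempt and no reset: what is moved stays moved. The work goes in short steps, Python scripts to look and compute and a tool call to move; the robot and the scene stay as the last step left them, time stands still between calls to the robot, and variables do not carry over. Pictures are saved under pics/ and viewed, about 8 in all and at most 12, crops included, and the job is handed in when it is done.

Besides the shell and the picture viewer there is one more tool, called after "Call:" as name(argument=value, ...), one argument or row to a line, values as JSON. drive_tool: Moves the arm, as the interface text tells. Its arguments: {"type":"object","properties":{"targets":{"type":"array","items":{"type":"array","items":{"type":"number"}}}},"required":["targets"]}

```bash
mkdir -p pics; ls; python3 - <<'E'
from plant import env,cams
import cv2,numpy as np
for n in("scene","top"):
    p=cams.camera_params(n);print(n,np.round(p["K"],1).tolist(),np.round(p["R"],3).tolist(),np.round(p["t"],3).tolist())
    im=cams.snapshot(n);np.save(f"pics/{n}0.npy",im)
    cv2.imwrite(f"pics/{n}0.png",cv2.resize(im[:,:,::-1],(800,600),interpolation=cv2.INTER_CUBIC))
print(env.observe())
E
```

```text
pics
scene [[404.1, 0.0, 251.3], [0.0, 404.1, 184.8], [0.0, 0.0, 1.0]] [[0.748, 0.663, 0.014], [0.523, -0.577, -0.627], [-0.408, 0.476, -0.779]] [-0.42, -0.286, 1.406]
top [[367.4, 0.0, 254.3], [0.0, 367.4, 189.4], [0.0, 0.0, 1.0]] [[-0.034, -0.999, -0.003], [-0.978, 0.034, -0.207], [0.207, -0.004, -0.978]] [-0.001, 0.587, 0.915]
{'time_s': 0.1, 'qpos': array([ 1.22659326e+00,  3.53571873e-01,  1.63406732e+00,  2.10897769e-05,
        1.15522025e+00, -2.39711140e-03]), 'qd': array([ 4.00463379e-04, -2.38485794e-03, -2.33561960e-03,  1.94445820e-04,
        7.24598234e-04, -9.18667552e-05]), 'joint_efforts': array([ 2.45505780e-04, -6.06354403e+01, -3.42818320e+01, -1.95059042e-04,
        3.98650867e-03, -8.51324148e-05]), 'tcp_pos': array([0.20936967, 0.5885205 , 0.30323786]), 'tool_rot': array([-1.18718614e-04,  1.70076407e-01,  9.85430675e-01, -6.22242284e-04]), 'wrist_force': array([-0.90192557,  0.55688237,  0.62025919]), 'moment': array([ 0.00866936,  0.04026887, -0.01854546]), 'finger_gap': 0.08555001686899844}
```

View pics/scene0.png

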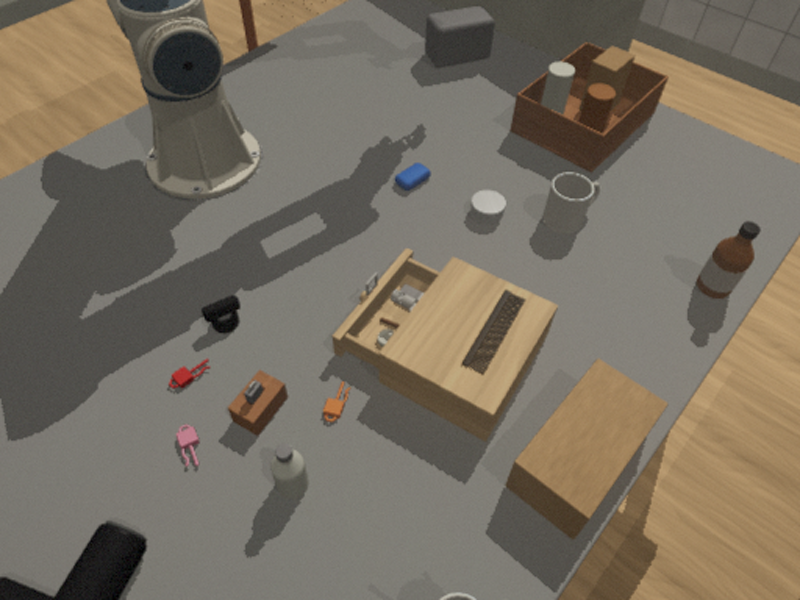

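View pics/top0.png

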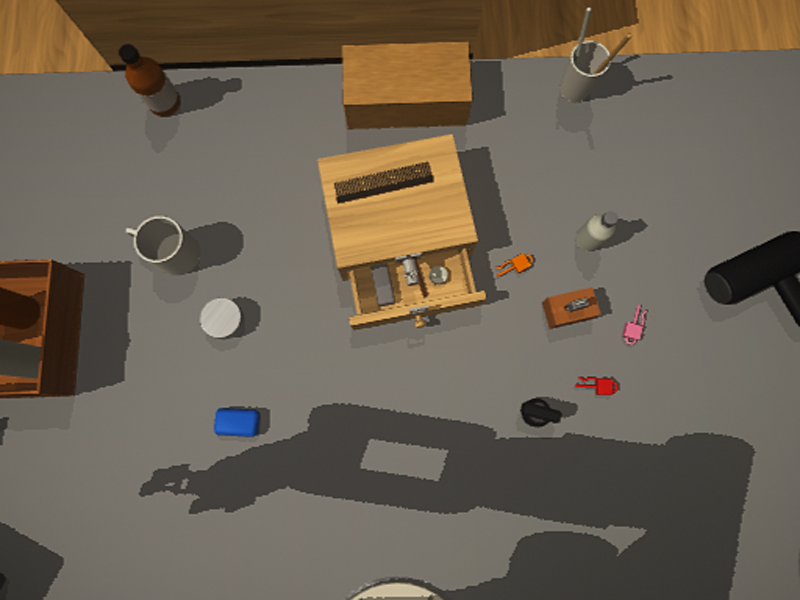

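The unit's top corners in the top view (800 px wide) are about (318,158), (452,135), (477,242) and (342,268). The stand is at (572,308) and the steel clip is in it. Next I'll zoom both views for accurate points.

```bash
cat > h.py <<'E'
import numpy as np,cv2
from plant import env,cams
def ray(n,uv):
    p=cams.camera_params(n);R,t=np.array(p["R"]),np.array(p["t"])
    d=R.T@np.linalg.solve(p["K"],[*uv,1]);return -R.T@t,d
def onz(n,uv,z):
    c,d=ray(n,uv);return c+d*(z-c[2])/d[2]
def proj(n,X):
    p=cams.camera_params(n);x=np.array(p["K"])@(np.array(p["R"])@X+p["t"]);return x[:2]/x[2]
def crop(im,x,y,w,h,s):
    return cv2.resize(im[y:y+h,x:x+w,::-1],None,fx=s,fy=s,interpolation=cv2.INTER_CUBIC)
def st():
    o=env.observe();return o
E
python3 - <<'E'
from h import *
a=np.load("pics/top0.npy");b=np.load("pics/scene0.npy")
A=crop(a,200,80,200,150,4) # 800x600
cv2.imwrite("pics/c1.png",A)
B=np.hstack([crop(b,130,220,100,75,4),crop(b,205,150,100,75,4)])
B=np.vstack([B,np.zeros((0,800,3),np.uint8)])
cv2.imwrite("pics/c2.png",B)
for uv in[(318,158),(452,135),(477,242),(342,268)]:print(onz("top",np.array(uv)*.64,.09).round(4))
E
```

```text
[0.8301 0.1089 0.09  ]
[ 0.8654 -0.1262  0.09  ]
[ 0.6685 -0.1578  0.09  ]
[0.6311 0.07   0.09  ]
```

View pics/c1.png

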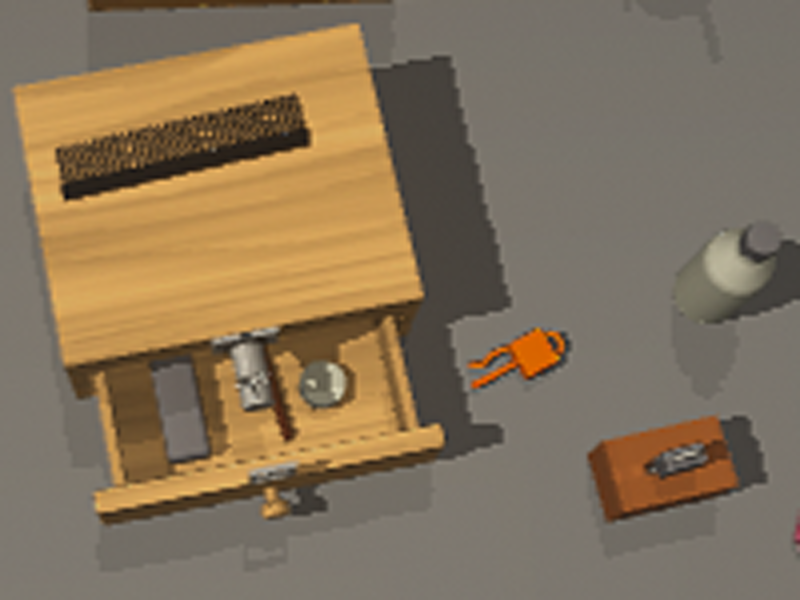

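View pics/c2.png

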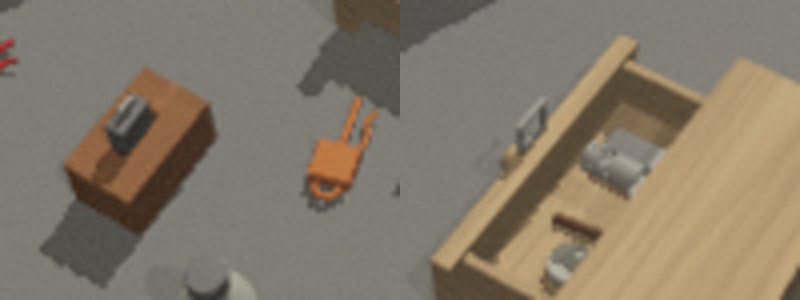

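The zooms show the shaft poking out of the unit's front with its hole about mid-length, the hasp and knob on the panel, and the clip (grey grip) at one end of the stand's top. Next I'll fit the poses by least squares over both views.

```bash
cat > fit.py <<'E'
from h import *
from scipy.optimize import least_squares
def fit(obs,x0):
    def pts(p,L):c,s=np.cos(p[2]),np.sin(p[2]);return np.array([p[0]+c*L[0]-s*L[1],p[1]+s*L[0]+c*L[1],L[2]])
    f=lambda p:np.concatenate([proj(n,pts(p,L))-uv for n,uv,L in obs])
    r=least_squares(f,x0,loss="soft_l1");return r.x,f(r.x).reshape(-1,2).round(1).tolist()
T=lambda x,y:("top",np.array([200+x/4,80+y/4]))
S=lambda x,y:("scene",np.array([x,y])*.64)
Z=lambda x,y:("scene",np.array([130+x/4,220+y/4]))
D=lambda x,y:("scene",np.array([205+(x-400)/4,150+y/4]))
E
python3 - <<'E'
from fit import *
u=[(*T(15,88),(.2,.12,.09)),(*T(360,25),(.2,-.12,.09)),(*T(422,298),(0,-.12,.09)),(*T(65,368),(0,.12,.09)),
(*S(453,258),(0,.12,.09)),(*S(385,350),(0,-.12,.09)),(*S(556,308),(.2,.12,.09)),(*S(490,415),(.2,-.12,.09))]
U,r=fit(u,[.65,-.03,-.15]);print("unit",U.round(4),r)
s=[(*T(603,448),(.025,.04,.045)),(*T(716,417),(.025,-.04,.045)),(*T(738,487),(-.025,-.04,.045)),(*T(625,515),(-.025,.04,.045)),
(*Z(147,68),(-.025,.04,.045)),(*Z(215,105),(.025,.04,.045)),(*Z(138,200),(.025,-.04,.045)),(*Z(65,165),(-.025,-.04,.045))]
P,r=fit(s,[.55,-.28,-.15]);print("stand",P.round(4),r)
p=[(*T(100,509),(0,.118,.06)),(*T(443,441),(0,-.118,.06)),(*T(275,468),(0,0,.09))]
c,s_=np.cos(U[2]),np.sin(U[2])
for n,uv,L in p:
    X=onz(n,uv,L[2]);d=X[:2]-U[:2];print("panel in unit",c*d[0]+s_*d[1],-s_*d[0]+c*d[1])
def w(L,P):c,s=np.cos(P[2]),np.sin(P[2]);return np.array([P[0]+c*L[0]-s*L[1],P[1]+s*L[0]+c*L[1],L[2]])
for n,uv in (T(683,460),Z(130,125)):
  X=onz(n,uv,.066);print("clip",X,)
a=np.load("pics/top0.npy");b=np.load("pics/scene0.npy")
A=crop(a,330,175,70,45,8);B=crop(b,140,230,50,45,8)
for im,n,x0,y0,s in((A,"top",330,175,8),(B,"scene",140,230,8)):
  for yo in(-.02,0,.02):
    q=proj(n,w((0,yo,.045),P));cv2.circle(im,tuple(int(v) for v in((q-[x0,y0]+.5)*s)),3,(0,255,0),-1)
A=cv2.resize(A,(400,257));cv2.imwrite("pics/c3.png",np.hstack([crop(a,330,175,50,45,8),B]))
E
```

```text
unit [ 0.6497 -0.0405  0.1519] [[-0.0, -0.6], [0.2, 0.1], [0.3, 0.6], [-0.5, -0.5], [-0.4, -1.1], [-5.2, 1.1], [0.8, -1.4], [0.6, 0.1]]
stand [ 0.5624 -0.3235  0.2058] [[-0.7, -1.8], [-0.6, -0.9], [-0.4, -0.8], [-0.7, -0.7], [-0.9, -0.6], [-1.7, -1.2], [-2.4, 0.5], [-0.8, -0.2]]
panel in unit -0.09223116797517228 0.11373438869026736
panel in unit -0.08933670466322294 -0.11807600783266342
panel in unit -0.09200095319775642 -0.0026678728086908625
clip [ 0.55981317 -0.3267889   0.066     ]
clip [ 0.5676228  -0.32854603  0.066     ]
```

View pics/c3.png

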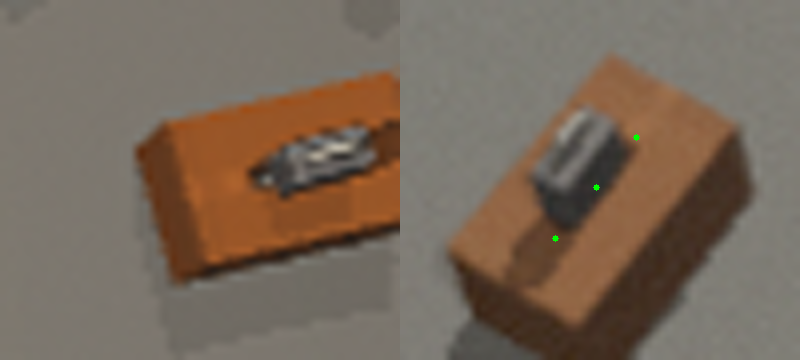

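```bash
python3 - <<'E'
from fit import *
T8=lambda x,y:("top",np.array([330+x/8,175+y/8])-.4)
Z8=lambda x,y:("scene",np.array([140+(x-400)/8,230+y/8])-.4)
s=[(*T8(168,120),(.025,.04,.045)),(*T8(205,268),(-.025,.04,.045)),("top",np.array([200+716/4-.4,80+417/4-.4]),(.025,-.04,.045)),("top",np.array([200+738/4-.4,80+487/4-.4]),(-.025,-.04,.045)),
(*Z8(612,52),(-.025,.04,.045)),(*Z8(742,125),(.025,.04,.045)),(*Z8(577,327),(.025,-.04,.045)),(*Z8(447,245),(-.025,-.04,.045))]
for k in(s,s[:4],s[4:]):
  P,r=fit(k,[.55,-.28,.2]);print("stand",P.round(4),r)
P,_=fit(s,[.55,-.28,.2])
def w(L,P):c,s=np.cos(P[2]),np.sin(P[2]);return np.array([P[0]+c*L[0]-s*L[1],P[1]+s*L[0]+c*L[1],L[2]])
a=np.load("pics/top0.npy");b=np.load("pics/scene0.npy")
out=[]
for n,im,x0,y0 in(("top",a,350,175),("scene",b,140,230)):
  A=crop(im,x0,y0,50,45,8)
  for hx,hy,cy,z,col in((.025,.04,0,.045,(0,255,0)),(.004,.018,0,.045,(255,255,0)),(.007,.014,.006,.045,(0,255,255)),(.007,.014,.006,.071,(0,0,255))):
    q=np.array([proj(n,w((i*hx,cy+j*hy,z),P)) for i,j in((1,1),(1,-1),(-1,-1),(-1,1))])
    cv2.polylines(A,[((q-[x0,y0]+.5)*8).astype(int)],True,col,1)
  out.append(A)
cv2.imwrite("pics/c4.png",np.hstack(out))
print("lotion",onz("top",np.array([590,245])*.64,0),onz("scene",np.array([290,490])*.64,0),"uv")
E
```

```text
stand [ 0.5621 -0.3233  0.1826] [[-0.5, 0.4], [-0.1, -0.3], [0.1, -0.1], [-0.2, 0.1], [0.1, 0.1], [-0.2, 0.1], [-0.1, -0.1], [-0.2, 0.3]]
stand [ 0.5622 -0.3238  0.1815] [[-0.3, 0.3], [0.1, -0.3], [0.2, -0.1], [-0.0, 0.1]]
stand [ 0.562  -0.323   0.1832] [[0.2, 0.0], [-0.1, -0.0], [-0.0, -0.2], [-0.1, 0.2]]
lotion [ 0.68311754 -0.37918197  0.        ] [ 0.69683383 -0.38301315  0.        ] uv
```

View pics/c4.png

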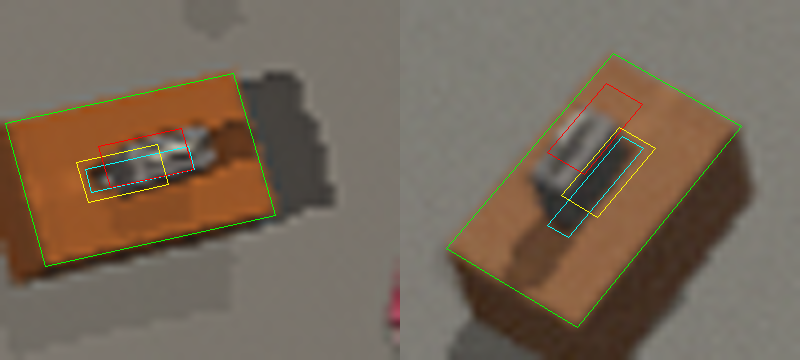

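Call:
drive_tool(
  targets=[
    [18,-40,-8,0,0,-8,0],
    [18,-40,-8,0,0,-8,0],
    [18,-40,-8,0,0,-8,0],
    [18,-40,-8,0,0,-8,0],
    [18,-40,-8,0,0,-8,0],
    [18,-40,-8,0,0,-8,0],
    [18,-40,-8,0,0,-8,0],
    [18,-40,-8,0,0,-8,0],
    [18,-40,-8,0,0,-8,0],
    [18,-40,-8,0,0,-8,0],
  ],
)

```text
time_s: 1.1
tcp_pos: [0.3898, 0.1872, 0.2236]
tool_rot: [0.0, 0.765, 0.643, 0.0]
wrist_force: [1.1, 1.3, -0.8]
finger_gap: 0.0
```

The overlay fits the stand to under a pixel. The empty end of the slot shows on the stand's +y side, so the bent leg is on +y and the grip sits a few mm towards -y. I'll carry on to the drawer.

Call:
drive_tool(
  targets=[
    [14.5,-31.7,-6,0,0,-7.2,0],
    [14.5,-31.7,-6,0,0,-7.2,0],
    [14.5,-31.7,-6,0,0,-7.2,0],
    [14.5,-31.7,-6,0,0,-7.2,0],
    [14.5,-31.7,-6,0,0,-7.2,0],
    [14.5,-31.7,-6,0,0,-7.2,0],
    [14.5,-31.7,-6,0,0,-7.2,0],
    [14.5,-31.7,-6,0,0,-7.2,0],
    [14.5,-31.7,-6,0,0,-7.2,0],
    [14.5,-31.7,-6,0,0,-7.2,0],
  ],
)

```text
time_s: 2.1
tcp_pos: [0.5347, -0.1296, 0.1634]
tool_rot: [-0.0, 0.997, 0.071, -0.0]
wrist_force: [0.7, 0.7, 0.2]
finger_gap: -0.0005
```

Call:
drive_tool(
  targets=[
    [0,0,-20,0,0,0,0],
    [0,0,-20,0,0,0,0],
    [0,0,-18,0,0,0,0],
    [4,0.6,0,0,0,0,0],
    [4,0.6,0,0,0,0,0],
    [4,0.6,0,0,0,0,0],
    [4,0.6,0,0,0,0,0],
  ],
)

```text
time_s: 2.8
tcp_pos: [0.5516, -0.1257, 0.1069]
tool_rot: [0.0, 0.997, 0.073, 0.001]
wrist_force: [0.5, -1.1, -0.3]
finger_gap: 0.0004
```

Call:
drive_tool(
  targets=[
    [2,0.3,0,0,0,0,0],
    [2,0.3,0,0,0,0,0],
    [2,0.3,0,0,0,0,0],
    [2,0.3,0,0,0,0,0],
    [2,0.3,0,0,0,0,0],
    [3,0.5,0,0,0,0,0],
    [4,0.6,0,0,0,0,0],
    [4,0.6,0,0,0,0,0],
    [4,0.6,0,0,0,0,0],
    [4,0.6,0,0,0,0,0],
  ],
)

```text
time_s: 3.8
tcp_pos: [0.5797, -0.1212, 0.1058]
tool_rot: [-0.0, 0.997, 0.073, -0.0]
wrist_force: [-2.4, 1.0, 0.5]
finger_gap: 0.0003
```

Call:
drive_tool(
  targets=[
    [4,0.6,0,0,0,0,0],
    [4,0.6,0,0,0,0,0],
    [4,0.6,0,0,0,0,0],
    [4,0.6,0,0,0,0,0],
    [4,0.6,0,0,0,0,0],
    [4,0.6,0,0,0,0,0],
    [3,0.5,0,0,0,0,0],
    [3,0.5,0,0,0,0,0],
    [2,0.3,0,0,0,0,0],
    [2,0.3,0,0,0,0,0],
  ],
)

```text
time_s: 4.8
tcp_pos: [0.6137, -0.1161, 0.1059]
tool_rot: [0.0, 0.997, 0.073, 0.0]
wrist_force: [-2.3, 0.8, 0.2]
finger_gap: -0.0
```

Call:
drive_tool(
  targets=[
    [1.5,0.2,0,0,0,0,0],
    [1.5,0.2,0,0,0,0,0],
    [1.5,0.2,0,0,0,0,0],
    [1.5,0.2,0,0,0,0,0],
    [1.5,0.2,0,0,0,0,0],
    [1.5,0.2,0,0,0,0,0],
    [1.5,0.2,0,0,0,0,0],
    [1,0.2,0,0,0,0,0],
    [1,0.2,0,0,0,0,0],
    [1,0.2,0,0,0,0,0],
  ],
)

```text
time_s: 5.8
tcp_pos: [0.6271, -0.1142, 0.1059]
tool_rot: [0.0, 0.997, 0.073, 0.0]
wrist_force: [-1.5, 1.0, 0.2]
finger_gap: -0.0003
```

Call:
drive_tool(
  targets=[
    [1,0.2,0,0,0,0,0],
    [1,0.2,0,0,0,0,0],
    [0.5,0.1,0,0,0,0,0],
    [0.5,0.1,0,0,0,0,0],
    [0.5,0.1,0,0,0,0,0],
  ],
)

```text
time_s: 6.3
tcp_pos: [0.6306, -0.1136, 0.1059]
tool_rot: [0.0, 0.997, 0.073, 0.0]
wrist_force: [-2.6, -2.4, 0.3]
finger_gap: -0.0002
```

Call:
drive_tool(
  targets=[
    [0.5,0.1,0,0,0,0,0],
    [0.5,0.1,0,0,0,0,0],
    [0.5,0.1,0,0,0,0,0],
    [0.5,0.1,0,0,0,0,0],
  ],
)

```text
time_s: 6.7
tcp_pos: [0.6326, -0.1131, 0.1059]
tool_rot: [0.0, 0.997, 0.073, 0.0]
wrist_force: [-1.9, -2.5, -0.3]
finger_gap: -0.0001
```

Call:
drive_tool(
  targets=[
    [0.5,0.1,0,0,0,0,0],
    [0.5,0.1,0,0,0,0,0],
    [0.5,0.1,0,0,0,0,0],
    [0.5,0.1,0,0,0,0,0],
  ],
)

```text
time_s: 7.1
tcp_pos: [0.6345, -0.1126, 0.1059]
tool_rot: [-0.0, 0.997, 0.073, -0.0]
wrist_force: [-3.1, -2.1, 0.5]
finger_gap: 0.0003
```

Call:
drive_tool(
  targets=[
    [0.5,0.1,0,0,0,0,0],
    [0.5,0.1,0,0,0,0,0],
    [0.5,0.1,0,0,0,0,0],
    [0.5,0.1,0,0,0,0,0],
  ],
)

```text
time_s: 7.5
tcp_pos: [0.6348, -0.1126, 0.1058]
tool_rot: [-0.0, 0.997, 0.073, -0.002]
wrist_force: [-10.5, -5.2, 7.8]
finger_gap: -0.0001
```

The drawer met its hard stop with 12 N. Next I'll back off and go to the stand.

Call:
drive_tool(
  targets=[
    [-10,-1.5,0,0,0,0,0],
    [-20,-3,0,0,0,0,0],
    [0,-15,35,0,0,1,0],
    [0,-35,35,0,0,1.1,0.3],
    [-8,-40,15,0,0,0,1],
    [-8,-40,10,0,0,0,1],
    [-8,-40,0,0,0,0,1],
    [-8,-30,0,0,0,0,1],
    [-8,-8,0,0,0,0,1],
    [0,0,0,0,0,0,1],
  ],
)

```text
time_s: 8.5
tcp_pos: [0.5655, -0.3255, 0.2007]
tool_rot: [-0.0, 0.996, 0.091, 0.0]
wrist_force: [-0.1, 0.8, 0.5]
finger_gap: 0.0854
```

```bash
python3 - <<'E'
from h import *
P=[.5621,-.3233,.1826];U=[.6497,-.0405,.1519]
def w(L,P):c,s=np.cos(P[2]),np.sin(P[2]);return np.array([P[0]+c*L[0]-s*L[1],P[1]+s*L[0]+c*L[1],L[2]])
o=env.observe();print(o["tcp_pos"],o["tool_rot"].round(4),o["qpos"].round(2),o["wrist_force"].round(1))
out=[];S=[]
for n,x0,y0,u0,v0 in(("top",350,175,240,135),("scene",140,230,215,150)):
  im=cams.snapshot(n);np.save(f"pics/{n}1.npy",im)
  im0=np.load(f"pics/{n}0.npy")
  A=crop(im0,x0,y0,50,45,8)
  for z,cy,col in((.045,-.004,(0,255,255)),(.071,-.004,(0,0,255))):
    q=np.array([proj(n,w((i*.007,cy+j*.014,z),P)) for i,j in((1,1),(1,-1),(-1,-1),(-1,1))])
    cv2.polylines(A,[((q-[x0,y0]+.5)*8).astype(int)],True,col,1)
  out.append(cv2.resize(A,(400,288),interpolation=cv2.INTER_AREA)[:288])
  S.append(crop(im,u0,v0,50,38,8))
cv2.imwrite("pics/c5.png",np.vstack([np.hstack(out),np.hstack(S)]))
print("hole px",[((proj(n,w((-.031,0,.086),U))-[a,b]+.5)*8+[k,288]).round() for n,a,b,k in(("top",240,135,0),("scene",215,150,400))])
E
```

```text
[ 0.56553008 -0.32551283  0.20074055] [-2.000e-04  9.959e-01  9.060e-02  1.000e-04] [-0.52  0.5   1.65  0.    0.99  0.86] [-0.1  0.8  0.5]
hole px [array([190., 611.]), array([738., 600.])]
```

View pics/c5.png

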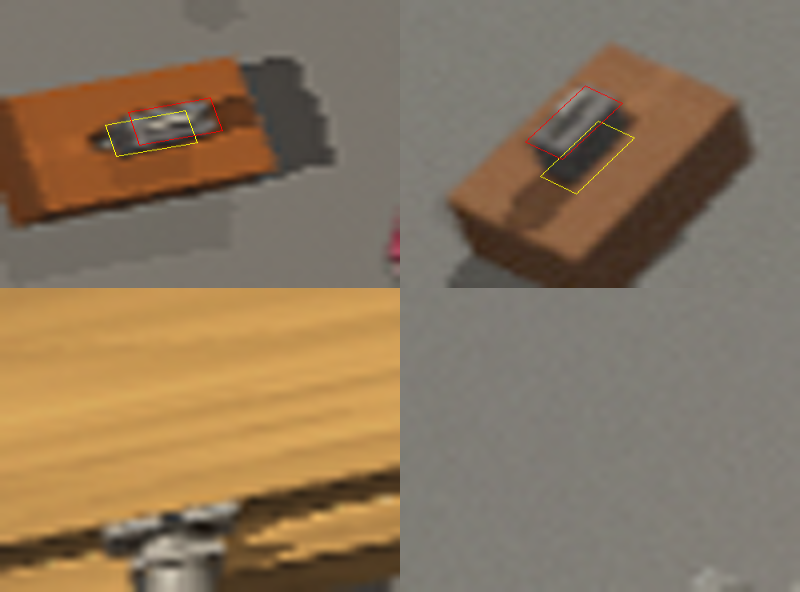

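The red overlay (grip at cy = -4 mm) matches the grip in both views, so I'll grasp there.

Call:
drive_tool(
  targets=[
    [-2.7,-1.7,-20,0,0,0,1],
    [0,0,-20,0,0,0,1],
    [0,0,-20,0,0,0,1],
    [0,0,-14,0,0,0,1],
    [0,0,-6,0,0,0,0.5],
    [0,0,0,0,0,0,0.4],
    [0,0,0,0,0,0,0.3],
    [0,0,0,0,0,0,0.2],
    [0,0,0,0,0,0,0],
    [0,0,0,0,0,0,0],
  ],
)

```text
time_s: 9.6
tcp_pos: [0.5645, -0.3269, 0.1221]
tool_rot: [0.001, 0.996, 0.092, 0.001]
wrist_force: [0.7, -0.4, 6.2]
finger_gap: 0.0266
```

Call:
drive_tool(
  targets=[
    [0,0,0,0,0,0,0],
    [0,0,0,0,0,0,0],
    [0,0,0,0,0,0,0],
  ],
)

```text
time_s: 9.9
tcp_pos: [0.5645, -0.3269, 0.1221]
tool_rot: [0.001, 0.996, 0.092, 0.001]
wrist_force: [0.4, 1.0, 6.7]
finger_gap: 0.0268
```

Call:
drive_tool(
  targets=[
    [0,0,3,0,0,0,0],
    [0,0,7,0,0,0,0],
    [0,0,15,0,0,0,0],
    [0,0,20,0,0,0,0],
    [0,0,20,0,0,0,0],
    [0,0,20,0,0,0,0],
    [0,0,15,0,0,0,0],
    [0,0,0,0,0,0,0],
  ],
)

```text
time_s: 10.7
tcp_pos: [0.5646, -0.3271, 0.2239]
tool_rot: [0.001, 0.996, 0.092, 0.002]
wrist_force: [0.2, 0.0, 0.2]
finger_gap: 0.0262
```

```bash
python3 - <<'E'
from h import *
U=[.6497,-.0405,.1519]
def w(L,P):c,s=np.cos(P[2]),np.sin(P[2]);return np.array([P[0]+c*L[0]-s*L[1],P[1]+s*L[0]+c*L[1],L[2]])
o=env.observe();print(o["tcp_pos"],o["tool_rot"].round(4),o["wrist_force"].round(1),o["finger_gap"])
R=np.array([[np.cos(U[2]),-np.sin(U[2])],[np.sin(U[2]),np.cos(U[2])]])
S=[]
for n in("top","scene"):
  im=cams.snapshot(n);np.save(f"pics/{n}2.npy",im)
  c=proj(n,w((-.03,0,.075),U)).astype(int)-[20,19]
  A=crop(im,*c,40,37,10)
  q=np.array([proj(n,w((-.048,.011*np.sin(a),.075+.011*np.cos(a)),U)) for a in np.linspace(0,6.28,24)])
  cv2.polylines(A,[((q-c+.5)*10).astype(int)],True,(0,255,0),1)
  q=np.array([proj(n,w((-.016,i,j),U)) for i,j in((-.0155,.06),(-.0155,.09),(.0155,.09),(.0155,.06))])
  cv2.polylines(A,[((q-c+.5)*10).astype(int)],True,(255,255,0),1)
  S.append(A)
  if n=="top":
    c=(proj(n,[o["tcp_pos"][0],o["tcp_pos"][1],.13])-[30,11]).astype(int)
  else: c=(proj(n,[o["tcp_pos"][0],o["tcp_pos"][1],.13])-[30,11]).astype(int)
  S.append(crop(im,*c,60,34,400/60)[:226])
print([s.shape for s in S])
h=min(S[1].shape[0],S[3].shape[0])
cv2.imwrite("pics/c6.png",np.vstack([np.hstack([S[0],S[2]]),np.hstack([S[1][:h],S[3][:h]])]))
E
```

```text
[ 0.56464902 -0.32709615  0.22390607] [0.0012 0.9958 0.0916 0.0016] [0.2 0.  0.2] 0.026202026207057152
[(370, 400, 3), (226, 400, 3), (370, 400, 3), (226, 400, 3)]
```

View pics/c6.png

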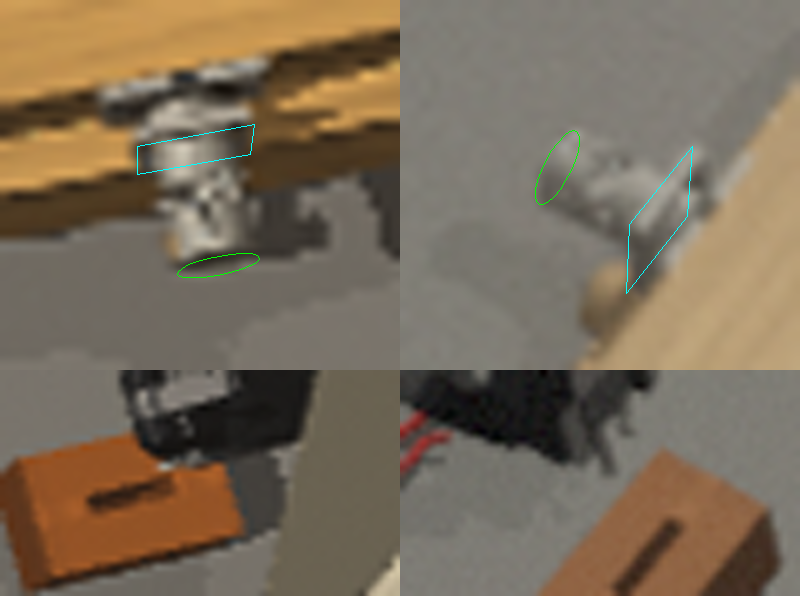

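The clip is in the grasp and the stand is empty. The predicted shaft end sits 1–1.5 px off the real one in both views, because I left out the half-pixel shift in the unit's fit. I'll refit and measure the shaft directly.

```bash
python3 - <<'E'
from fit import *
T=lambda x,y:("top",np.array([200+x/4,80+y/4])-.375)
S=lambda x,y:("scene",np.array([x,y])*.64-.18)
u=[(*T(15,88),(.2,.12,.09)),(*T(360,25),(.2,-.12,.09)),(*T(422,298),(0,-.12,.09)),(*T(65,368),(0,.12,.09)),
(*S(453,258),(0,.12,.09)),(*S(556,308),(.2,.12,.09)),(*S(490,415),(.2,-.12,.09))]
for k in(u,u[:4]):
  U,r=fit(k,[.65,-.03,.15]);print("unit",U.round(4),r)
U,r=fit(u,[.65,-.03,.15])
def w(L,P):c,s=np.cos(P[2]),np.sin(P[2]);return np.array([P[0]+c*L[0]-s*L[1],P[1]+s*L[0]+c*L[1],L[2]])
# edges of unit top for check + shaft
O=[]
for n in("top","scene"):
  im=np.load(f"pics/{n}2.npy")
  c=proj(n,w((-.03,0,.075),U)).astype(int)-[13,13]
  A=crop(im,*c,26,26,15)
  d=lambda L,s=15:tuple(int(v) for v in (proj(n,w(L,U))-c+.5)*s)
  for yy in(-.011,.011):
    cv2.line(A,d((-.048,yy,.075)),d((-.016,yy,.075)),(0,255,0),1)
  cv2.polylines(A,[np.array([d((-.048,.011*np.sin(a),.075+.011*np.cos(a))) for a in np.linspace(0,6.28,24)])],True,(0,255,0),1)
  B=crop(im,*(c-[0,0]),26,26,15)
  O.append(np.vstack([A[:290] if 0 else cv2.resize(A,(300,300)),cv2.resize(B,(300,300))]))
cv2.imwrite("pics/c7.png",np.hstack(O))
E
```

```text
unit [ 0.6499 -0.0407  0.1537] [[0.3, -0.2], [0.5, 0.3], [0.7, 0.8], [-0.0, -0.2], [-0.3, -0.9], [1.0, -1.2], [1.0, 0.3]]
unit [ 0.6506 -0.0403  0.1601] [[-0.2, -0.1], [-0.1, -0.1], [0.5, 0.3], [-0.1, -0.1]]
```

View pics/c7.png

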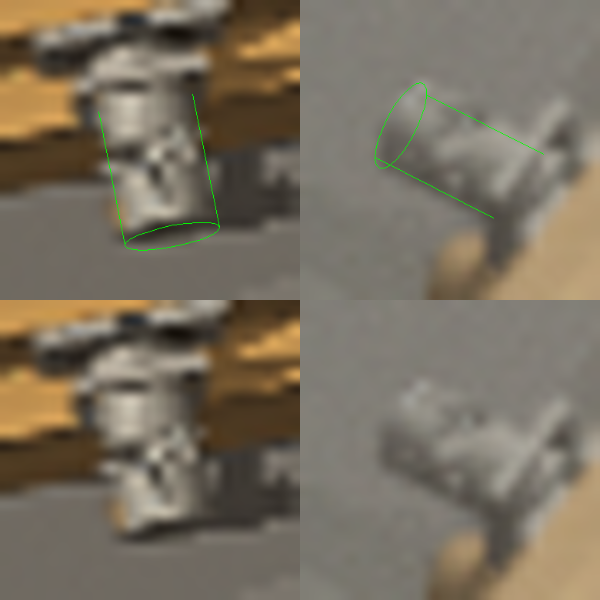

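The refit leaves 2–3 mm of doubt along the shaft. I'll locate the shaft by touch, bringing the held leg gently against its end and then its side.

Call:
drive_tool(
  targets=[
    [3,15,15,0,0,-0.2,0],
    [3,35,0,0,0,-0.2,0],
    [3,35,0,0,0,-0.2,0],
    [3,35,0,0,0,-0.2,0],
    [3,35,0,0,0,-0.2,0],
    [3,35,0,0,0,-0.2,0],
    [3,35,0,0,0,-0.2,0],
    [3,35,0,0,0,-0.2,0],
    [3,19,-20,0,0,0,0],
    [0,0,-10,0,0,0,0],
  ],
)

```text
time_s: 11.8
tcp_pos: [0.5902, -0.0443, 0.2047]
tool_rot: [-0.0, 0.997, 0.079, -0.001]
wrist_force: [-0.6, -0.1, -1.4]
finger_gap: 0.0267
```

Call:
drive_tool(
  targets=[
    [0,0,-15,0,0,0,0],
    [0,0,-14,0,0,0,0],
    [2,0.3,0,0,0,0,0],
    [2,0.3,0,0,0,0,0],
    [1,0.2,0,0,0,0,0],
    [1,0.2,0,0,0,0,0],
    [0,0,0,0,0,0,0],
  ],
)

```text
time_s: 12.5
tcp_pos: [0.5972, -0.0467, 0.1774]
tool_rot: [0.0, 0.997, 0.078, 0.0]
wrist_force: [0.9, -0.2, -1.4]
finger_gap: 0.0268
```

Call:
drive_tool(
  targets=[
    [0.7,0.1,0,0,0,0,0],
    [0.7,0.1,0,0,0,0,0],
    [0.7,0.1,0,0,0,0,0],
    [0.7,0.1,0,0,0,0,0],
    [0,0,0,0,0,0,0],
  ],
)

```text
time_s: 13.0
tcp_pos: [0.5997, -0.046, 0.1769]
tool_rot: [0.0, 0.997, 0.078, 0.0]
wrist_force: [0.2, -0.0, -0.5]
finger_gap: 0.0266
```

Call:
drive_tool(
  targets=[
    [0.5,0.1,0,0,0,0,0],
    [0.5,0.1,0,0,0,0,0],
    [0.5,0.1,0,0,0,0,0],
    [0,0,0,0,0,0,0],
  ],
)

```text
time_s: 13.4
tcp_pos: [0.6012, -0.0457, 0.1769]
tool_rot: [-0.0, 0.997, 0.078, 0.0]
wrist_force: [0.2, 0.3, -0.2]
finger_gap: 0.0266
```

Call:
drive_tool(
  targets=[
    [0.5,0.1,0,0,0,0,0],
    [0.5,0.1,0,0,0,0,0],
    [0,0,0,0,0,0,0],
  ],
)

```text
time_s: 13.7
tcp_pos: [0.6022, -0.0456, 0.1769]
tool_rot: [0.0, 0.997, 0.078, 0.0]
wrist_force: [-0.1, 0.6, -0.8]
finger_gap: 0.0265
```

Call:
drive_tool(
  targets=[
    [0.5,0.1,0,0,0,0,0],
    [0.5,0.1,0,0,0,0,0],
    [0,0,0,0,0,0,0],
  ],
)

```text
time_s: 14.0
tcp_pos: [0.6032, -0.0453, 0.1769]
tool_rot: [0.0, 0.997, 0.078, 0.0]
wrist_force: [0.3, -0.5, -0.2]
finger_gap: 0.0268
```

Call:
drive_tool(
  targets=[
    [0.5,0.1,0,0,0,0,0],
    [0.5,0.1,0,0,0,0,0],
    [0,0,0,0,0,0,0],
  ],
)

```text
time_s: 14.3
tcp_pos: [0.604, -0.0452, 0.1768]
tool_rot: [-0.0, 0.997, 0.078, -0.0]
wrist_force: [-0.9, 0.6, -0.7]
finger_gap: 0.0268
```

Call:
drive_tool(
  targets=[
    [0.5,0.1,0,0,0,0,0],
    [0.5,0.1,0,0,0,0,0],
    [0,0,0,0,0,0,0],
  ],
)

```text
time_s: 14.6
tcp_pos: [0.6045, -0.045, 0.1767]
tool_rot: [-0.0, 0.997, 0.078, -0.001]
wrist_force: [-3.9, -1.6, 0.6]
finger_gap: 0.0267
```

Contact at TCP x ≈ 0.604, so the hole lies 17 + 2.5 mm beyond it along the shaft. I'll move over it, try the +y side first, and feel gently downward.

Call:
drive_tool(
  targets=[
    [-4.9,-0.8,0,0,0,0,0],
    [0,0,15,0,0,0,0],
    [0,0,15,0,0,0,0],
    [11.1,3.7,0,0,0,0,0],
    [11.1,3.8,0,0,0,0,0],
    [0,0,-3,0,0,0,0],
    [0,0,-2,0,0,0,0],
    [0,0,-1,0,0,0,0],
    [0,0,0,0,0,0,0],
  ],
)

```text
time_s: 15.5
tcp_pos: [0.6218, -0.0383, 0.2001]
tool_rot: [-0.0, 0.997, 0.078, -0.001]
wrist_force: [-0.7, -0.5, 0.4]
finger_gap: 0.0264
```

Call:
drive_tool(
  targets=[
    [0,0,-0.5,0,0,0,0],
    [0,0,-0.5,0,0,0,0],
    [0,0,-0.5,0,0,0,0],
    [0,0,0,0,0,0,0],
  ],
)

```text
time_s: 15.9
tcp_pos: [0.6224, -0.0383, 0.1994]
tool_rot: [-0.0, 0.997, 0.078, 0.0]
wrist_force: [-0.1, -0.8, -0.7]
finger_gap: 0.0266
```

Call:
drive_tool(
  targets=[
    [0,0,-0.5,0,0,0,0],
    [0,0,-0.5,0,0,0,0],
    [0,0,0,0,0,0,0],
  ],
)

```text
time_s: 16.2
tcp_pos: [0.6223, -0.0383, 0.1983]
tool_rot: [-0.0, 0.997, 0.078, -0.0]
wrist_force: [-0.1, 0.4, 0.3]
finger_gap: 0.027
```

Call:
drive_tool(
  targets=[
    [0,0,-0.5,0,0,0,0],
    [0,0,-0.5,0,0,0,0],
    [0,0,0,0,0,0,0],
  ],
)

```text
time_s: 16.5
tcp_pos: [0.6224, -0.0382, 0.1973]
tool_rot: [-0.0, 0.997, 0.078, -0.0]
wrist_force: [-0.2, 0.3, -1.1]
finger_gap: 0.0266
```

Call:
drive_tool(
  targets=[
    [0,0,-0.5,0,0,0,0],
    [0,0,-0.5,0,0,0,0],
    [0,0,0,0,0,0,0],
  ],
)

```text
time_s: 16.8
tcp_pos: [0.6223, -0.0382, 0.1963]
tool_rot: [-0.0, 0.997, 0.078, -0.0]
wrist_force: [0.9, -0.1, -0.9]
finger_gap: 0.0266
```

Call:
drive_tool(
  targets=[
    [0,0,-0.5,0,0,0,0],
    [0,0,-0.5,0,0,0,0],
    [0,0,0,0,0,0,0],
  ],
)

```text
time_s: 17.1
tcp_pos: [0.6224, -0.0383, 0.1953]
tool_rot: [0.0, 0.997, 0.078, -0.0]
wrist_force: [0.8, 0.5, -0.5]
finger_gap: 0.0267
```

Call:
drive_tool(
  targets=[
    [0,0,-0.5,0,0,0,0],
    [0,0,-0.5,0,0,0,0],
    [0,0,0,0,0,0,0],
  ],
)

```text
time_s: 17.4
tcp_pos: [0.6225, -0.0384, 0.1944]
tool_rot: [0.0, 0.997, 0.078, 0.0]
wrist_force: [0.5, -0.9, 0.4]
finger_gap: 0.0267
```

Call:
drive_tool(
  targets=[
    [0,0,-0.5,0,0,0,0],
    [0,0,-0.5,0,0,0,0],
    [0,0,0,0,0,0,0],
  ],
)

```text
time_s: 17.7
tcp_pos: [0.6226, -0.0384, 0.1935]
tool_rot: [0.0, 0.997, 0.078, 0.0]
wrist_force: [0.6, -2.6, 0.8]
finger_gap: 0.0266
```

A -y reaction with the tip 4 mm below the surface level means the leg is in a mouth leaning +y. I'll now move it back over the axis to turn the shaft upright.

Call:
drive_tool(
  targets=[
    [0.1,-0.5,0,0,0,0,0],
    [0.1,-0.5,0,0,0,0,0],
    [0.1,-0.5,0,0,0,0,0],
    [0.1,-0.5,0,0,0,0,0],
    [0,-0.5,0,0,0,0,0],
    [0,0,0,0,0,0,0],
  ],
)

```text
time_s: 18.3
tcp_pos: [0.6226, -0.0407, 0.1932]
tool_rot: [-0.0, 0.997, 0.078, -0.0]
wrist_force: [-0.0, 1.2, -0.4]
finger_gap: 0.0264
```

Call:
drive_tool(
  targets=[
    [0.1,-0.5,0,0,0,0,0],
    [0.1,-0.5,0,0,0,0,0],
    [0.1,-0.5,0,0,0,0,0],
    [0.1,-0.5,0,0,0,0,0],
    [0,0,0,0,0,0,0],
  ],
)

```text
time_s: 18.8
tcp_pos: [0.6232, -0.0429, 0.1934]
tool_rot: [0.0, 0.997, 0.078, -0.0]
wrist_force: [-0.2, -0.0, -0.4]
finger_gap: 0.0266
```

Call:
drive_tool(
  targets=[
    [0.1,-0.5,0,0,0,0,0],
    [0,0,-0.5,0,0,0,0],
    [0,0,-0.5,0,0,0,0],
    [0,0,-0.5,0,0,0,0],
    [0,0,-0.5,0,0,0,0],
    [0,0,0,0,0,0,0],
  ],
)

```text
time_s: 19.4
tcp_pos: [0.6233, -0.0432, 0.1913]
tool_rot: [-0.0, 0.997, 0.078, -0.0]
wrist_force: [0.8, -0.6, 0.8]
finger_gap: 0.0268
```

Call:
drive_tool(
  targets=[
    [0,0,-0.5,0,0,0,0],
    [0,0,-0.5,0,0,0,0],
    [0,0,-0.5,0,0,0,0],
    [0,0,0,0,0,0,0],
  ],
)

```text
time_s: 19.8
tcp_pos: [0.6233, -0.0433, 0.1898]
tool_rot: [-0.0, 0.997, 0.078, -0.0]
wrist_force: [0.4, 0.3, 0.1]
finger_gap: 0.0263
```

Call:
drive_tool(
  targets=[
    [0,0,-0.7,0,0,0,0],
    [0,0,-0.7,0,0,0,0],
    [0,0,-0.7,0,0,0,0],
    [0,0,-0.7,0,0,0,0],
    [0,0,0,0,0,0,0],
  ],
)

```text
time_s: 20.3
tcp_pos: [0.6232, -0.0432, 0.1869]
tool_rot: [-0.0, 0.997, 0.078, -0.0]
wrist_force: [0.1, -0.3, -1.9]
finger_gap: 0.0267
```

Call:
drive_tool(
  targets=[
    [0,0,-0.7,0,0,0,0],
    [0,0,-0.7,0,0,0,0],
    [0,0,-0.7,0,0,0,0],
    [0,0,0,0,0,0,0],
  ],
)

```text
time_s: 20.7
tcp_pos: [0.6234, -0.0434, 0.185]
tool_rot: [0.0, 0.997, 0.078, 0.0]
wrist_force: [1.3, -0.6, -0.7]
finger_gap: 0.0265
```

Call:
drive_tool(
  targets=[
    [0,0,-0.7,0,0,0,0],
    [0,0,-0.7,0,0,0,0],
    [0,0,-0.7,0,0,0,0],
    [0,0,0,0,0,0,0],
  ],
)

```text
time_s: 21.1
tcp_pos: [0.6232, -0.0432, 0.1828]
tool_rot: [-0.0, 0.997, 0.078, -0.0]
wrist_force: [-0.9, -0.9, 0.0]
finger_gap: 0.0268
```

Call:
drive_tool(
  targets=[
    [0,0,-0.7,0,0,0,0],
    [0,0,-0.7,0,0,0,0],
    [0,0,-0.7,0,0,0,0],
    [0,0,-0.7,0,0,0,0],
    [0,0,0,0,0,0,0],
  ],
)

```text
time_s: 21.6
tcp_pos: [0.6232, -0.0431, 0.1799]
tool_rot: [-0.0, 0.997, 0.078, -0.0]
wrist_force: [-0.3, 0.1, -0.2]
finger_gap: 0.0267
```

Call:
drive_tool(
  targets=[
    [0,0,-0.7,0,0,0,0],
    [0,0,-0.7,0,0,0,0],
    [0,0,-0.7,0,0,0,0],
    [0,0,-0.7,0,0,0,0],
    [0,0,0,0,0,0,0],
  ],
)

```text
time_s: 22.1
tcp_pos: [0.6234, -0.0432, 0.1773]
tool_rot: [-0.0, 0.997, 0.078, 0.0]
wrist_force: [0.6, 0.9, 0.1]
finger_gap: 0.0267
```

Call:
drive_tool(
  targets=[
    [0,0,-0.7,0,0,0,0],
    [0,0,-0.7,0,0,0,0],
    [0,0,-0.7,0,0,0,0],
    [0,0,-0.7,0,0,0,0],
    [0,0,0,0,0,0,0],
  ],
)

```text
time_s: 22.6
tcp_pos: [0.6232, -0.0432, 0.1743]
tool_rot: [-0.0, 0.997, 0.078, -0.0]
wrist_force: [-1.2, 0.3, 0.5]
finger_gap: 0.027
```

No spreading force has shown, which is suspicious, so I'll take a look.

```bash
python3 - <<'E'
from h import *
S=[]
for n in("top","scene"):
  im=cams.snapshot(n);np.save(f"pics/{n}3.npy",im)
  c=(proj(n,[.62,-.044,.08])-[25,30]).astype(int)
  S.append(crop(im,*c,50,60,8))
cv2.imwrite("pics/c8.png",np.hstack(S))
o=env.observe();print(o["wrist_force"],o["moment"])
E
```

```text
[0.01439114 0.64342025 0.03233268] [ 0.19304955 -0.05341379 -0.02325927]
```

View pics/c8.png

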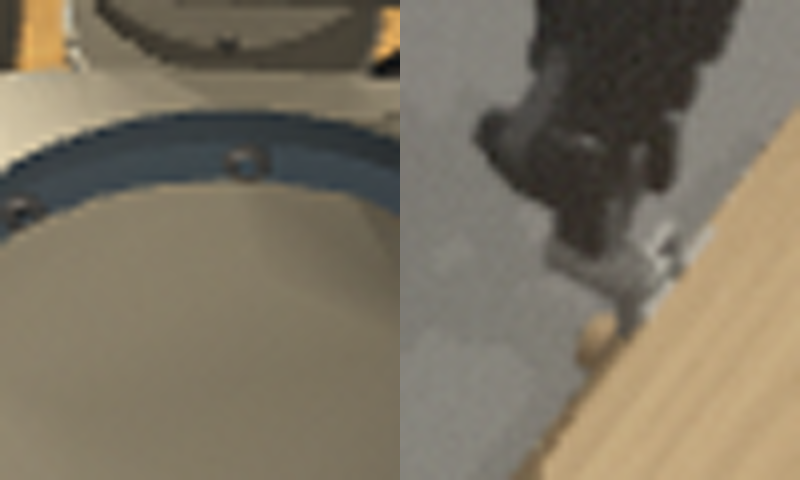

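Call:
drive_tool(
  targets=[
    [-0.7,-0.1,0,0,0,0,0],
    [-0.7,-0.1,0,0,0,0,0],
    [-0.6,-0.1,0,0,0,0,0],
    [0,0,0,0,0,0,0],
  ],
)

```text
time_s: 23.1
tcp_pos: [0.6214, -0.0435, 0.1745]
tool_rot: [-0.0, 0.997, 0.078, 0.0]
wrist_force: [1.8, 2.0, -1.6]
finger_gap: 0.0269
```

Call:
drive_tool(
  targets=[
    [1,0.15,0,0,0,0,0],
    [1,0.15,0,0,0,0,0],
    [0,0,-0.7,0,0,0,0],
    [0,0,-0.7,0,0,0,0],
    [0,0,0,0,0,0,0],
  ],
)

```text
time_s: 23.6
tcp_pos: [0.6234, -0.0433, 0.1731]
tool_rot: [0.0, 0.997, 0.078, 0.0]
wrist_force: [-0.6, -0.4, 0.4]
finger_gap: 0.0264
```

Call:
drive_tool(
  targets=[
    [0,0,-0.7,0,0,0,0],
    [0,0,-0.7,0,0,0,0],
    [0,0,-0.7,0,0,0,0],
    [0,0,-0.7,0,0,0,0],
  ],
)

```text
time_s: 24.0
tcp_pos: [0.6233, -0.0433, 0.1702]
tool_rot: [0.0, 0.997, 0.078, -0.0]
wrist_force: [0.1, -0.1, 0.2]
finger_gap: 0.0264
```

Call:
drive_tool(
  targets=[
    [0,0,-0.7,0,0,0,0],
    [0,0,-0.7,0,0,0,0],
    [0,0,-0.7,0,0,0,0],
  ],
)

```text
time_s: 24.3
tcp_pos: [0.6232, -0.0433, 0.168]
tool_rot: [0.0, 0.997, 0.078, -0.0]
wrist_force: [1.3, 0.3, -0.1]
finger_gap: 0.0267
```

Call:
drive_tool(
  targets=[
    [0,0,-0.7,0,0,0,0],
    [0,0,-0.7,0,0,0,0],
  ],
)

```text
time_s: 24.5
tcp_pos: [0.6232, -0.0433, 0.1666]
tool_rot: [0.0, 0.997, 0.078, -0.0]
wrist_force: [0.1, -1.1, -0.0]
finger_gap: 0.0263
```

Call:
drive_tool(
  targets=[
    [0,0,-0.7,0,0,0,0],
    [0,0,-0.7,0,0,0,0],
    [0,0,0,0,0,0,0],
  ],
)

```text
time_s: 24.8
tcp_pos: [0.6232, -0.0433, 0.1652]
tool_rot: [-0.0, 0.997, 0.078, -0.0]
wrist_force: [0.5, -0.6, -1.2]
finger_gap: 0.0267
```

Call:
drive_tool(
  targets=[
    [0,0,-0.7,0,0,0,0],
    [0,0,-0.7,0,0,0,0],
    [0,0,0,0,0,0,0],
  ],
)

```text
time_s: 25.1
tcp_pos: [0.6232, -0.0433, 0.1639]
tool_rot: [-0.0, 0.997, 0.078, -0.0]
wrist_force: [-0.4, -0.8, -0.3]
finger_gap: 0.0269
```

Call:
drive_tool(
  targets=[
    [0,0,-0.5,0,0,0,0],
    [0,0,-0.5,0,0,0,0],
    [0,0,0,0,0,0,0],
  ],
)

```text
time_s: 25.4
tcp_pos: [0.6233, -0.0432, 0.163]
tool_rot: [-0.0, 0.997, 0.078, 0.0]
wrist_force: [-0.5, -0.8, -0.0]
finger_gap: 0.0267
```

Call:
drive_tool(
  targets=[
    [0,0,-0.5,0,0,0,0],
    [0,0,-0.5,0,0,0,0],
    [0,0,0,0,0,0,0],
  ],
)

```text
time_s: 25.7
tcp_pos: [0.6234, -0.0433, 0.1628]
tool_rot: [0.0, 0.997, 0.078, 0.0]
wrist_force: [-2.4, 0.4, 8.1]
finger_gap: 0.0263
```

Contact at TCP z = 0.1629, as predicted for fully home (0.1631). I'll unload, let go and rise clear.

Call:
drive_tool(
  targets=[
    [0,0,0.9,0,0,0,0],
    [0,0,0,0,0,0,0.4],
    [0,0,0,0,0,0,0.5],
    [0,0,0,0,0,0,0.7],
    [0,0,0,0,0,0,0.7],
    [0,0,5,0,0,0,0.7],
    [0,0,15,0,0,0,0.7],
    [0,0,30,0,0,0,0.7],
    [-5,0,40,0,0,0,0.7],
    [-30,0,30,0,0,0,0.7],
  ],
)

```text
time_s: 26.7
tcp_pos: [0.5907, -0.0434, 0.2865]
tool_rot: [0.0, 0.997, 0.078, 0.003]
wrist_force: [0.3, -0.1, 1.5]
finger_gap: 0.0596
```

Call:
drive_tool(
  targets=[
    [-35,25,15,0,0,0,0.7],
    [-35,30,5,0,0,0,0.7],
    [-35,30,5,0,0,0,0.7],
    [-35,30,0,0,0,0,0.7],
    [-30,30,0,0,0,0,0.7],
    [0,30,0,0,0,0,0.7],
    [0,30,0,0,0,0,0.7],
    [0,30,0,0,0,0,0.7],
  ],
)

```text
time_s: 27.5
tcp_pos: [0.4181, 0.193, 0.3095]
tool_rot: [-0.0, 0.997, 0.078, 0.001]
wrist_force: [1.2, 0.2, -0.1]
finger_gap: 0.0599
```

```bash
python3 - <<'E'
from h import *
S=[]
for n in("top","scene"):
  im=cams.snapshot(n);np.save(f"pics/{n}4.npy",im)
  c=(proj(n,[.62,-.044,.08])-[20,25]).astype(int)
  S.append(crop(im,*c,40,45,10)[:,:400])
  cv2.imwrite(f"pics/full_{n}.png",im[:,:,::-1])
cv2.imwrite("pics/c9.png",np.hstack(S))
o=env.observe();print(o["time_s"],o["wrist_force"],o["finger_gap"])
E
```

```text
27.6 [-0.09051363 -0.09516889 -1.21223276] 0.05927085379270164
```

View pics/c9.png

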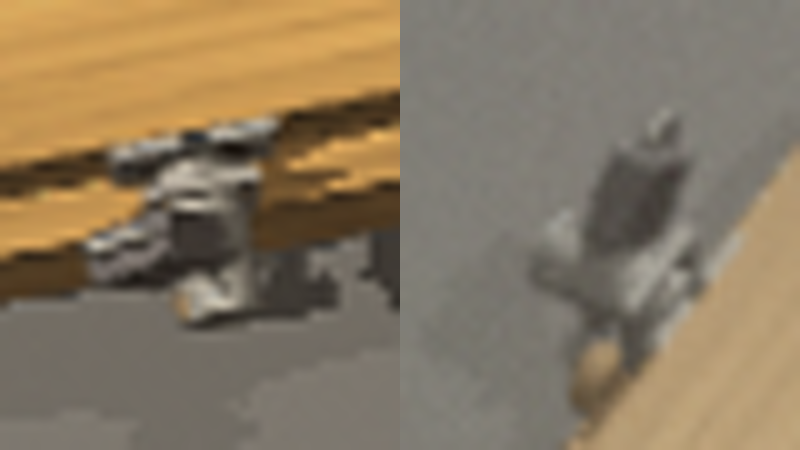

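```bash
python3 - <<'E'
from h import *
from scipy.optimize import least_squares
obs=[]
for n,p in(("top",(92,262)),("scene",(668-400,118))):
  c=(proj(n,[.62,-.044,.08])-[20,25]).astype(int);obs.append((n,np.array(p)/10+c-.45))
H=np.array([.6216,-.0437,.075]);yu=np.array([-.153,.988,0]);
f=lambda p:np.concatenate([proj(n,H+p[1]*(np.sin(p[0])*yu+np.cos(p[0])*np.array([0,0,1])))-uv for n,uv in obs])
r=least_squares(f,[.5,.048],x_scale=[1,.01]);print(r.x,r.fun.round(2))
# bystanders: image change first vs now
for n in("top","scene"):
  d=np.abs(np.load(f"pics/{n}0.npy").astype(int)-np.load(f"pics/{n}4.npy")).max(2)
  cv2.imwrite(f"pics/d_{n}.png",np.load(f"pics/{n}4.npy")[:,:,::-1])
A=np.hstack([np.load(f"pics/{n}4.npy")[:,:,::-1] for n in("top","scene")])
cv2.imwrite("pics/c10.png",cv2.resize(A,(800,300),interpolation=cv2.INTER_AREA))
E
```

```text
[0.7892496  0.04451533] [-0.15 -1.51  1.06  0.67]
```

View pics/c10.png

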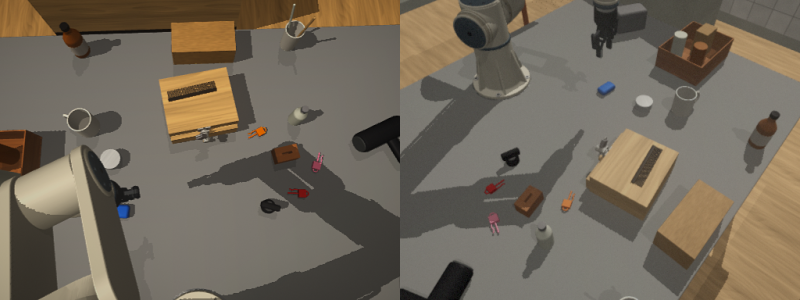

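```bash
python3 -c "
from plant import env;print(env.finish_job(),env.observe()['time_s'])"
```

```text
the job is handed in; nothing more can be done
the job is handed in; nothing more can be done
```

I pushed the drawer home, put the steel R-clip through the shaft's cross-hole until it was fully home, let go of it, and handed the job in at about 28 s.

**Drawer:** it went in at 40 mm/s or less, slowing to about 5 mm/s at the end. It met its hard stop at about 12 N, and the last pictures show it shut.

**Finding the hole:** I touched the clip's leg to the shaft's end to place the hole. The mouth leaned to +y, and I turned it upright with the leg before lowering.

**Fully home:** the grip met the shaft at TCP z = 0.1629 m (0.1631 m predicted) with 8 N.

**After letting go:** the clip stays in the shaft and has lolled to +y with it. Its wire eye measures about 44.5 mm from the shaft's axis (48 mm nominal), with 1–1.5 px of misfit. That agrees with fully home and rules out the clip having ridden up.

**Other things on the counter:** by eye, they look unmoved in the last pictures.

**One check disagreed:** I never saw the expected 4 to 11 N as the bent leg rode over the shaft. The force stayed within noise at every reading on the way down. That the bent leg is over the shaft rests on how deep the clip went and on the pictures, not on a felt snap.

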